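# Fill the counter caddy in order of height

### The arm

A 6-joint arm with a two-finger parallel gripper is mounted at the origin on a cart in front of the work surface, level with it; the furniture and walls round the work are solid. World frame = base frame: x ahead of the robot, y to its left, z up, the work surface at z = 0. Lengths are in m, angles in rad, forces in N, time in s.
With the tool pointing down it reaches from about 0.25 to 0.775 m from the base axis. Payload 4 kg.
Tool frame: the origin (TCP) lies midway between the tips of the shut fingers; the grasp point (between the pads) lies 19 mm behind it; z points along the fingers, y is the line along which they close (so a half turn about z gives the same grasp; the last joint's range is limited). The gripper opens to 94 mm and grips with 3 to 60 N. Pads are 16 mm wide; open, the fingers measure 119 mm over their backs; the gripper's body (75 mm by 177 mm) begins 78 mm behind the grasp point.
Start: joints at [-1.377, 0.087, 1.371, -0, 1.684, -0.103], TCP at [0.161, -0.526, 0.183] pointing down, gripper open.
Joint ranges: [-3.1, 3.1], [-0.76, 2.03], [0.27, 2.55], [-1.08, 4.22], [0.17, 2.65], [-2.57, 2.57]. Speed limits (rad/s): [2.79, 2.79, 3.14, 3.14, 3.14, 3.14].

### API

Orientations are given as [roll, pitch, yaw] about the fixed x, y, z axes, in that order (R = Rz(yaw) Ry(pitch) Rx(roll)).
In Python, from bench import sensors, eyes, job gives the robot as it stands.
- The arm moves only by the tool arm_command, never from a script. Its argument "series" is a list of rows, each a list of 7 numbers: the opening, from 0 (shut) to 1 (fully open), then the shift along the tool's x, y, z in cm, then the turn, a rotation vector about the tool's x, y, z in rad. In form: [[fingers, dx, dy, dz, wx, wy, wz], ...]. A call has 1 to 20 rows; each row shifts and turns the commanded pose from where the row before left it, along the tool's axes as they then stand; what a row does not reach is not made up. A row lasts 1/10 s, in which the tool goes at most 50 mm and 8.59 degrees, less where a joint would pass 70% of its speed; a pose out of reach is approached as far as the arm can. A call with a gripper value outside its range is refused whole. The fingers move at their own pace and stop on an object; the grip force is fixed at half the most. Time passes only in rows, so rows that do not move let the fingers close. It gives the time, the measured TCP pose, the force and the opening at its end, in the units of the state.
- sensors.get_obs(): the state, without advancing time (a new reading comes with each control period).
- eyes.snapshot(name): name is "scene" or "top"; returns the picture (420x560x3 uint8, blue, green, red); there is no depth.
- eyes.get_calibration(name): a dict with "mtx" (3x3 intrinsics, pixels), "k1" (the pictures are not rectified: a ray, as slopes to the right and down, at radius r is drawn at 1 + k1 r^2 times it, then the intrinsics apply), "R" (3x3) and "t" (3): a world point X has camera coordinates R X + t. Camera axes: x right, y down, z forward; pixel columns grow to the right and rows downward; lengths in m; the calibration is good to about 2 mm. A picture is of the moment at which its call begins. get_calibration takes no time and is no camera call.
- job.close_job(): hands the job in, once; it reports no verdict.
The state is a dict: "time": time; "joint_positions": joint angles; "qvel": joint speeds; "joint_torque": joint torques, N m; "tool_pos": TCP position; "ee_rot": TCP orientation; "wrist_force": force on the tool from outside, world axes, zero at the start; "wrist_torque": the same for the moment, N m; "width": finger opening in m.
Only numpy, scipy, OpenCV 4.12 (cv2) and the standard library are available. Lean on these libraries where they do the work, as an engineer would, in place of code of your own. Each camera call takes 0.05 s, during which the arm holds its last target. There are 200 camera calls.

### The job

Set up the condiment caddy for service: stand the tin, the spice jar, the sugar shaker and the red sauce bottle upright in its four wells, one in each, in order of height, so that customers, who reach in from the stirrers' end, never have to reach over a taller thing: the shortest goes in the well next to the stirrer beaker and the tallest in the well next to the milk pitcher. Set the glass sugar shaker down rather than dropping it in, do not tip anything over, and leave the stirrer beaker and the milk pitcher standing where they are.

Things in the scene. Friction and masses are not known exactly. Their poses are not given: they have to be found in the camera images.
- tin_mid (a point): Low food tin, in the front right part of the worktop, with a red and blue label and a plain metal lid, 57 mm across, 72 mm tall (the shortest of the four). Loose, standing. The point is its centre, 36 mm above its foot; z up. In a well only its top 54 mm stand clear of the boards, so grip it in its upper half.
- spice_jar_mid (a point): Round white spice jar with a white lid and a small blue and green label, 47 mm across, 98 mm tall (second shortest). Loose, standing. The point is its centre, 49 mm above its foot; z up. Grip it at or a little above the centre.
- sugar_shaker_mid (a point): Clear glass sugar shaker: whitish sugar in its lower part, pale steel cap with a bent spout; 65 mm across at the glass, 154 mm tall to the tip of the spout (second tallest). Loose. The point is its centre, 77 mm above its foot, in the glass, which reaches up to 105 mm; z up. Grip it by the glass, 75 to 95 mm above its foot (the spout ends 154 mm up, under the palm).
- sauce_bottle_mid (a point): Red squeeze bottle with a pointed nozzle, in the front right part of the worktop (not the one far back); 54 mm across, 207 mm tall (the tallest). Loose, standing. The point is its centre, 103 mm above its foot; z up. The body is a cylinder up to 148 mm, the neck and nozzle above it are thin. From above, grip the body high, 130 to 140 mm above its foot, so that the neck stays clear of the palm.
- well_a: Leftmost (seen from the robot) of the caddy's four equal wells, which form a straight row a, b, c, d, 81 mm apart. Origin: centre of the black rubber pad on its floor, 4 mm above the worktop; the pad's top, where things stand, is 6 mm above the worktop. Well: 77 x 77 mm inside; its boards end 24 mm above the worktop. x: across the row, y: along it, from d to a. The bamboo caddy is fixed, 334 x 91 mm outside.
- well_b: Second from the left of the caddy's four equal wells, which form a straight row a, b, c, d, 81 mm apart. Origin: centre of the black rubber pad on its floor, 4 mm above the worktop; the pad's top, where things stand, is 6 mm above the worktop. Well: 77 x 77 mm inside; its boards end 24 mm above the worktop. x: across the row, y: along it, from d to a. 
- well_c: Third from the left of the caddy's four equal wells, which form a straight row a, b, c, d, 81 mm apart. Origin: centre of the black rubber pad on its floor, 4 mm above the worktop; the pad's top, where things stand, is 6 mm above the worktop. Well: 77 x 77 mm inside; its boards end 24 mm above the worktop. x: across the row, y: along it, from d to a. 
- well_d: Rightmost of the caddy's four equal wells, which form a straight row a, b, c, d, 81 mm apart. Origin: centre of the black rubber pad on its floor, 4 mm above the worktop; the pad's top, where things stand, is 6 mm above the worktop. Well: 77 x 77 mm inside; its boards end 24 mm above the worktop. x: across the row, y: along it, from d to a. The tall coffee grinder behind it is solid: pass in front.
- stirrer_beaker: Steel beaker with wooden stirrers sticking out, 69 mm across, 142 mm tall, standing loose on the worktop just off one end of the caddy, some 92 mm from the centre of the end well: beyond well a in some starts and beyond well d in others. Origin: centre of its foot. It must stay where it is.
- milk_pitcher: Small steel milk pitcher with a handle, 68 mm across the body, 96 mm with the handle, 86 mm tall, standing loose off the other end of the caddy. Origin: under its middle, at its foot; the handle points away along its -y, roughly towards the robot. It must stay where it is.

How it is judged:
At the end, for the whole second after the job is handed in: Counting from the end where the stirrer beaker stands, the wells hold the tin, the spice jar, the sugar shaker and the sauce bottle, each within 24 mm of its well's centre, standing on the pad (height within 5 mm), upright within 0.1 rad, released and at rest; beaker and pitcher still stand upright (((horizontal distance between stirrer_beaker and well_a below 0.14 m and horizontal distance between tin_mid and well_a below 0.024 m and z of tin_mid in the frame of well_a between 0.033 and 0.043 m and horizontal distance between spice_jar_mid and well_b below 0.024 m and z of spice_jar_mid in the frame of well_b between 0.046 and 0.056 m and horizontal distance between sugar_shaker_mid and well_c below 0.024 m and z of sugar_shaker_mid in the frame of well_c between 0.074 and 0.084 m and horizontal distance between sauce_bottle_mid and well_d below 0.024 m and z of sauce_bottle_mid in the frame of well_d between 0.1005 and 0.1105 m) or (horizontal distance between stirrer_beaker and well_d below 0.14 m and horizontal distance between tin_mid and well_d below 0.024 m and z of tin_mid in the frame of well_d between 0.033 and 0.043 m and horizontal distance between spice_jar_mid and well_c below 0.024 m and z of spice_jar_mid in the frame of well_c between 0.046 and 0.056 m and horizontal distance between sugar_shaker_mid and well_b below 0.024 m and z of sugar_shaker_mid in the frame of well_b between 0.074 and 0.084 m and horizontal distance between sauce_bottle_mid and well_a below 0.024 m and z of sauce_bottle_mid in the frame of well_a between 0.1005 and 0.1105 m)) and angle between each of tin_mid, spice_jar_mid, sugar_shaker_mid, sauce_bottle_mid, stirrer_beaker, milk_pitcher's own z axis and vertical below 0.1 rad and linear speed of each of tin, spice_jar, sugar_shaker, sauce_bottle below 0.03 m/s); the robot touches nothing.
It fails at once if one of the four containers is tipped over (angle between any of tin_mid, spice_jar_mid, sugar_shaker_mid, sauce_bottle_mid's own z axis and vertical above 0.7 rad).
It fails at once if the stirrer beaker is moved by more than 20 mm or tipped (distance of stirrer_beaker from where it was at the start of the episode above 0.02 m or angle between stirrer_beaker's own z axis and vertical above 0.35 rad).
It fails at once if the milk pitcher is moved by more than 20 mm or tipped (distance of milk_pitcher from where it was at the start of the episode above 0.02 m or angle between milk_pitcher's own z axis and vertical above 0.35 rad).
It fails at once if the glass sugar shaker is dropped into a well (it is faster than 0.4 m/s within 30 mm of standing in it) (linear speed of sugar_shaker above 0.4 m/s and ((horizontal distance between sugar_shaker_mid and well_a below 0.03 m and z of sugar_shaker_mid in the frame of well_a below 0.109 m) or (horizontal distance between sugar_shaker_mid and well_b below 0.03 m and z of sugar_shaker_mid in the frame of well_b below 0.109 m) or (horizontal distance between sugar_shaker_mid and well_c below 0.03 m and z of sugar_shaker_mid in the frame of well_c below 0.109 m) or (horizontal distance between sugar_shaker_mid and well_d below 0.03 m and z of sugar_shaker_mid in the frame of well_d below 0.109 m))).
It also fails if it takes over 109 s, if anything falls off the work surface, if the arm or the gripper's body presses on something with over 40 N, if the wrist force passes 120 N, or if a joint passes its speed limit or range.

## Working session

There is one attempt and no reset: what is moved stays moved. The work goes in short steps, Python scripts to look and compute and a tool call to move; the robot and the scene stay as the last step left them, time stands still between calls to the robot, and variables do not carry over. Pictures are saved under pics/ and viewed, on a budget of 14 in all, crops included, one or two more only if the job needs it, and the job is handed in when it is done.

Besides the shell and the picture viewer there is one more tool, called after "Emit:" by a JSON object that holds its "fn" and its "kwargs". arm_command: Moves the arm, as the interface text tells. Its arguments: {"type":"object","properties":{"series":{"type":"array","items":{"type":"array","items":{"type":"number"}}}},"required":["series"]}

```bash
mkdir -p pics; ls
python3 - <<'E'
from bench import sensors,eyes
import cv2
for n in("scene","top"):
    cv2.imwrite(f"pics/{n}0.png",eyes.snapshot(n)); c=eyes.get_calibration(n); print(n,c)
print(sensors.get_obs())
E
```

```text
pics
scene {'mtx': array([[539.67928154,   0.        , 285.21777728],
       [  0.        , 539.67928154, 207.35755592],
       [  0.        ,   0.        ,   1.        ]]), 'k1': -0.10025136920122657, 'R': array([[-0.71228321, -0.70188756, -0.00254602],
       [-0.5029298 ,  0.51290225, -0.69569598],
       [ 0.48960621, -0.4942521 , -0.71833184]]), 't': array([0.36419429, 0.31376233, 1.03056006])}
top {'mtx': array([[417.62825156,   0.        , 277.72707128],
       [  0.        , 417.62825156, 209.20817453],
       [  0.        ,   0.        ,   1.        ]]), 'k1': -0.12139920637186262, 'R': array([[ 0.02416693, -0.99963618,  0.01197771],
       [-0.99860294, -0.02470165, -0.04671188],
       [ 0.04699076, -0.01083209, -0.99883659]]), 't': array([-0.00794362,  0.50525831,  1.02949536])}
{'time': 0.1, 'joint_positions': array([-1.37711573e+00,  8.78975874e-02,  1.37211874e+00, -2.09188087e-05,
        1.68359890e+00, -1.03104360e-01]), 'qvel': array([-0.00064089, -0.00143899, -0.00446689,  0.00134483, -0.00046999,
       -0.00212313]), 'joint_torque': array([ 1.79269973e-03, -3.41251624e+01, -3.03302050e+01,  7.18844938e-02,
        3.04319803e-02, -9.78022058e-05]), 'tool_pos': array([ 0.16072561, -0.52541781,  0.18160433]), 'ee_rot': array([-3.13957868e+00, -1.87486646e-04,  2.96782437e-01]), 'wrist_force': array([-0.0222336 , -0.03141506, -0.85175673]), 'wrist_torque': array([-0.00957113, -0.04442922, -0.02987712]), 'width': 0.09404540190159323}
```

View pics/scene0.png

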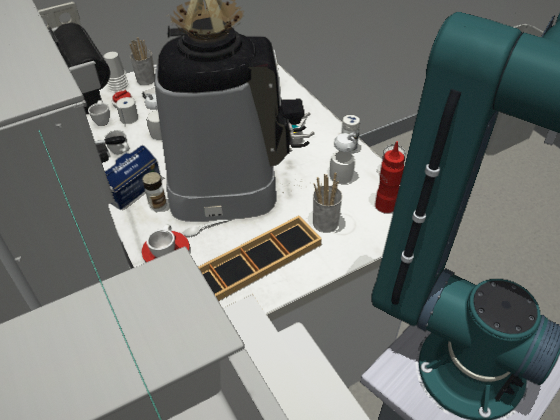

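View pics/top0.png

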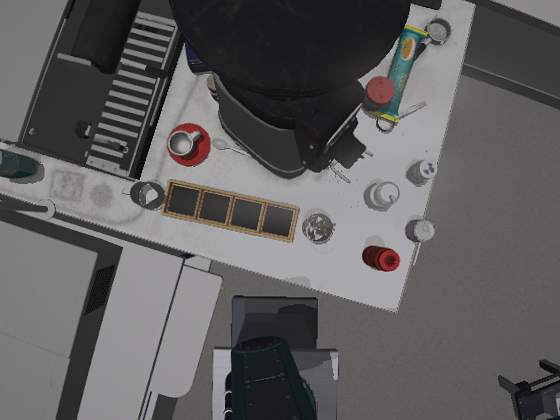

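The top view shows the caddy from (165,195) to (298,225). The beaker is at (318,228), beyond d, and the pitcher at (148,193), beyond a. The bottle is at (381,260), the shaker at about (381,195), and two round things are at (422,172) and (420,230). Next I'll zoom in.

```bash
cat > h.py <<'E'
import numpy as np,cv2
from bench import eyes
class Cam:
    def __init__(s,n):
        c=eyes.get_calibration(n); s.K=np.array(c["mtx"]);s.k=c["k1"];s.R=np.array(c["R"]);s.t=np.array(c["t"]);s.C=-s.R.T@s.t
    def ray(s,uv):
        d=cv2.undistortPoints(np.array([[uv]],float),s.K,np.array([s.k,0,0,0.]))[0,0]
        return s.R.T@np.array([d[0],d[1],1])
    def plane(s,uv,z):
        d=s.ray(uv); return s.C+d*(z-s.C[2])/d[2]
    def proj(s,X):
        return cv2.projectPoints(np.array([X],float),cv2.Rodrigues(s.R)[0],s.t,s.K,np.array([s.k,0,0,0.]))[0][0,0]
E
python3 - <<'E'
import cv2,numpy as np
from h import *
t=cv2.imread("pics/top0.png");s=cv2.imread("pics/scene0.png")
a=cv2.resize(t[140:290,345:445],None,fx=4,fy=4,interpolation=cv2.INTER_CUBIC)
b=cv2.resize(s[110:230,290:410],(400,400),interpolation=cv2.INTER_CUBIC)
b2=cv2.resize(t[170:245,130:340],(400,143),interpolation=cv2.INTER_CUBIC)
p=np.zeros((600,800,3),np.uint8);p[:,:400]=a;p[:400,400:]=b;p[410:553,400:]=b2
cv2.imwrite("pics/z1.png",p)
T=Cam("top");print(T.C,Cam("scene").C)
m=(t.max(2)<75).astype(np.uint8); m[:,:160]=0;m[:170]=0;m[245:]=0;m[:,305:]=0
n,l,st,c=cv2.connectedComponentsWithStats(m)
for i in range(1,n):
    if st[i,4]>100: print(st[i],c[i],T.plane(c[i],.006))
E
```

```text
[0.45636764 0.01569158 1.05199435] [-0.0873587   0.60405051  0.95949454]
[270 170  35   9 163] [287.19018405 173.46625767] [ 0.59633366 -0.01732017  0.006     ]
[168 185  31  31 688] [182.8619186 200.125    ] [0.52256847 0.24384487 0.006     ]
[199 192  31  31 684] [214.27923977 207.01169591] [0.50715652 0.16373956 0.006     ]
[231 199  31  31 687] [245.90101892 213.91557496] [0.4917999  0.08379123 0.006     ]
[262 206  30  31 642] [276.63707165 221.36604361] [0.47503818 0.00634045 0.006     ]
```

View pics/z1.png

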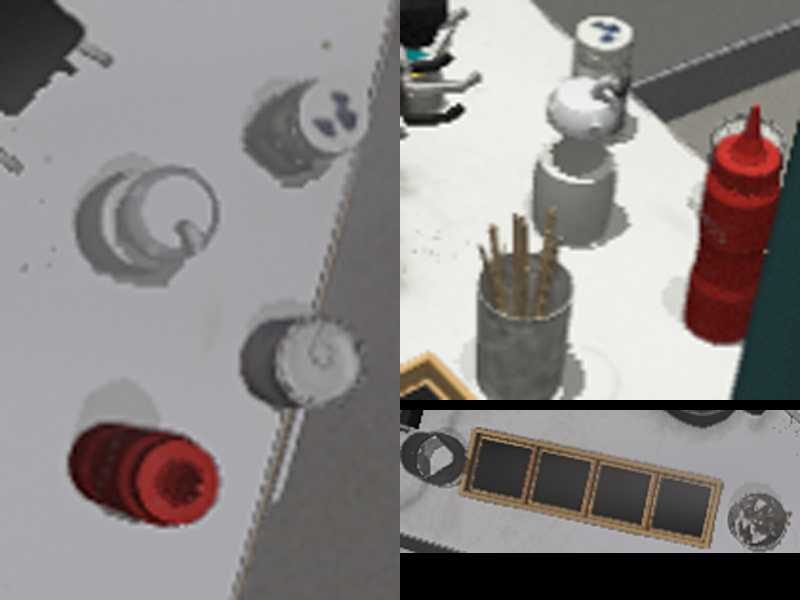

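Run:
```python
from h import *
T=Cam("top");S=Cam("scene")
def tri(a,b):
    d1=T.ray(a);d2=S.ray(b);d1/=np.linalg.norm(d1);d2/=np.linalg.norm(d2)
    k=np.linalg.lstsq(np.c_[d1,-d2],S.C-T.C,rcond=None)[0]
    p,q=T.C+k[0]*d1,S.C+k[1]*d2;return (p+q)/2,np.linalg.norm(p-q)
tp=lambda x,y:(345+x/4-.4,140+y/4-.4); sp=lambda x,y:(290+(x-400)*.3-.4,110+y*.3-.4)
print("jar lid",tri(tp(333,115),sp(605,33)))
print("cap",tri(tp(172,210),sp(582,100)))
print("bottle tip",tri(tp(183,483),sp(756,107)))
for n,l,r,z in(("jar",(301,115),(366,115),.098),("tin",(276,362),(359,362),.072),("bot shoulder",(135,484),(218,484),.148),("cap",(120,210),(219,210),.13)):
    print(n,T.plane(tp(*l),z),T.plane(tp(*r),z))
for nm,p,z in(("jar",(333,115),.098),("tin",(318,362),.072),("bot",(176,484),.148),("shaker base",(125,238),.0)):
    X=T.plane(tp(*p),z);print(nm,X,"foot px",(T.proj([X[0],X[1],0])+[.4-345,.4-140])*4, "scene", S.proj(X))
for nm,p,r in (("beaker",(757,522),.034),):
    print(T.plane((130+357*.525,170+112*.525),.1))
```

```text
jar lid (array([ 0.60659399, -0.34681538,  0.09326731]), np.float64(0.0004560512690684445))
cap (array([ 0.5451937 , -0.24267989,  0.11900154]), np.float64(0.00017029055710145793))
bottle tip (array([ 0.39467664, -0.22872682,  0.20555915]), np.float64(0.006569011168994763))
jar [ 0.6053398  -0.32540858  0.098     ] [ 0.60672705 -0.36505468  0.098     ]
tin [ 0.46061438 -0.3201598   0.072     ] [ 0.46162685 -0.37159337  0.072     ]
bot shoulder [ 0.39216832 -0.21618994  0.148     ] [ 0.39286646 -0.26249192  0.148     ]
cap [ 0.54338531 -0.20994224  0.13      ] [ 0.54496488 -0.26654101  0.13      ]
jar [ 0.60601523 -0.34486449  0.098     ] foot px [277.6197389  136.67749182] scene [350.85981338 118.47231744]
tin [ 0.4611292  -0.34608733  0.072     ] foot px [277.90036587 361.72225821] scene [393.89124597 150.4775654 ]
bot [ 0.3925215  -0.23899524  0.148     ] foot px [111.83498387 466.46076134] scene [394.82285743 159.8612313 ]
shaker base [ 0.5378371  -0.24519765  0.        ] foot px [125. 238.] scene [343.55748494 175.94371242]
[ 0.45863398 -0.08631977  0.1       ]
```

The two views agree. The jar lid comes out at z≈0.093 and the bottle tip at z≈0.206, and the well spacing is 0.081. Positions:

| Item | x | y |
|---|---|---|
| Bottle | .3925 | -.239 |
| Shaker | .541 | -.244 |
| Jar | .606 | -.345 |
| Tin | .461 | -.346 |

The beaker is beyond d, so the order is bottle in a, shaker in b, jar in c, tin in d. I'll start with the bottle.

Emit:
{"fn": "arm_command", "kwargs": {"series": [[1,0,0,-1.8,0,0,-0.1454],[1,0,0,-1.8,0,0,-0.1454],[1,0,0,-1.8,0,0,-0.1454],[1,0,0,-1.8,0,0,-0.1454],[1,0,0,-1.8,0,0,-0.1454],[1,3.05,0.4,0,0,0,0],[1,3.05,0.4,0,0,0,0],[1,3.05,0.4,0,0,0,0],[1,3.05,0.4,0,0,0,0],[1,3.05,0.4,0,0,0,0],[1,3.05,0.4,0,0,0,0],[1,3.05,0.4,0,0,0,0],[1,3.05,0.4,0,0,0,0],[1,3.05,0.4,0,0,0,0],[1,3.05,0.4,0,0,0,0],[1,3.05,0.4,0,0,0,0],[1,3.05,0.4,0,0,0,0],[1,0,0,0,0,0,0],[1,0,0,0,0,0,0]]}}

```text
time: 2.0
tool_pos: [0.3921, -0.2381, 0.2722]
ee_rot: [-3.141, 0.001, 1.025]
wrist_force: [0.0, 0.1, 0.5]
width: 0.094
```

```bash
cat >> h.py <<'E'
from bench import sensors
from scipy.spatial.transform import Rotation as Ro
def go(x,y,z,yaw=None):
    o=sensors.get_obs();r=o["ee_rot"];R=Ro.from_euler("xyz",r)
    G=Ro.from_euler("xyz",[np.pi,0,r[2] if yaw is None else yaw])
    d=np.array([x,y,z])-o["tool_pos"]
    print("t",round(float(o["time"]),2),"w",round(o["width"],4),"pos",o["tool_pos"].round(4),"rot",r.round(3),"F",np.round(o["wrist_force"],1))
    print(" turn (tool)",(R.inv()*G).as_rotvec().round(3)," shift cm after turn",(G.inv().apply(d)*100).round(2)," before turn",(R.inv().apply(d)*100).round(2))
def look(f,tb,sb):
    ims=[]
    for n,(x0,y0,x1,y1) in(("top",tb),("scene",sb)):
        im=eyes.snapshot(n);cv2.imwrite(f"pics/{f}_{n}.png",im);c=im[y0:y1,x0:x1];k=min(400/c.shape[1],600/c.shape[0])
        c=cv2.resize(c,None,fx=k,fy=k,interpolation=cv2.INTER_CUBIC);q=np.zeros((600,400,3),np.uint8);q[:c.shape[0],:c.shape[1]]=c;ims.append(q);print(n,"scale",k)
    cv2.imwrite(f"pics/{f}.png",np.hstack(ims))
E
python3 - <<'E'
from h import *
go(.3925,-.239,.116,1.024)
look("v1",(300,120,500,330),(270,60,430,250))
E
```

```text
t 2.0 w 0.094 pos [ 0.3921 -0.2381  0.2722] rot [-3.141e+00  1.000e-03  1.025e+00] F [0.  0.1 0.5]
 turn (tool) [-0.001  0.001  0.001]  shift cm after turn [-0.06  0.08 15.62]  before turn [-0.05  0.1  15.62]
top scale 2.0
scene scale 2.5
```

View pics/v1.png

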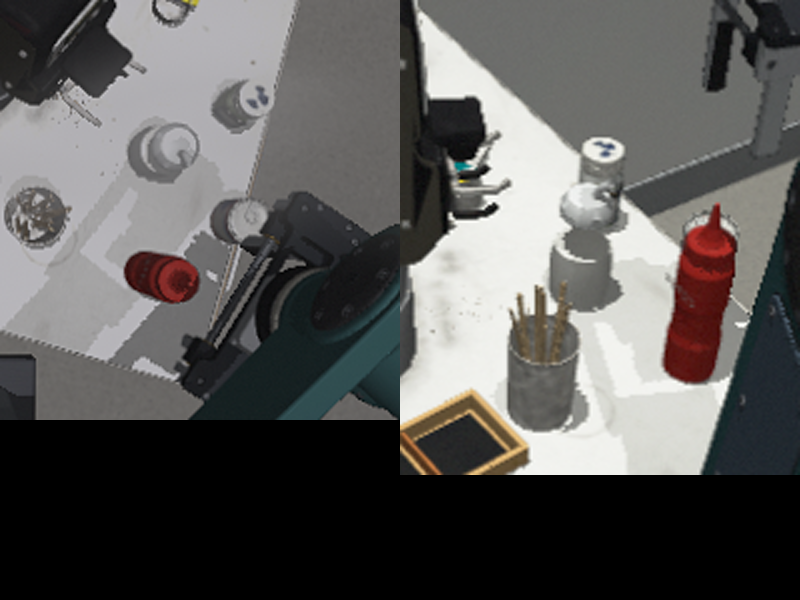

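Run:
```python
from h import *
T=Cam("top");S=Cam("scene")
for p in([.392,-.238,.272],[.392,-.238,.37],[.3925,-.239,.207],[.3925,-.239,0]):
    a=T.proj(p);b=S.proj(p);print(p,a,(a-[300,120])*2,b,(b-[270,60])*2.5)
print(sensors.get_obs()["joint_positions"])
cv2.imwrite("pics/full2.png",np.hstack([eyes.snapshot("scene")[:,:400*1],eyes.snapshot("top")[:, 160:]])[:, :800])
```

```text
[0.392, -0.238, 0.272] [406.04038081 265.76690787] [212.08076163 291.53381574] [402.7929506  116.28320588] [331.98237651 140.70801469]
[0.392, -0.238, 0.37] [424.56194631 270.86320535] [249.12389263 301.7264107 ] [409.90039122  76.82635796] [349.75097806  42.06589489]
[0.3925, -0.239, 0.207] [396.51273886 262.76956139] [193.02547773 285.53912279] [398.53481259 139.76239475] [321.33703148 199.40598686]
[0.3925, -0.239, 0] [372.56042715 256.22370825] [145.12085431 272.44741649] [386.43451251 204.86247235] [291.08628127 362.15618089]
[-6.70923644e-01 -1.16406628e-01  1.39554286e+00 -6.30493599e-04
  1.86296609e+00 -1.23163956e-01]
```

View pics/full2.png

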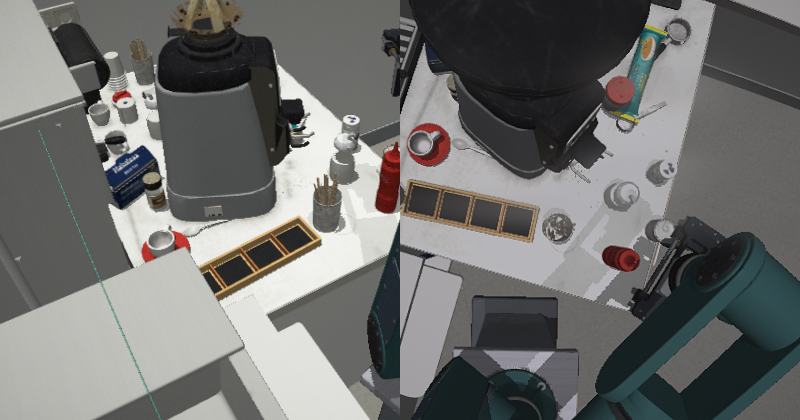

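Run:
```python
from h import *
S=Cam("scene")
for s in(-.053,.053):
  for z in(.272,.35):
    b=S.proj([.392+s*.854,-.238-s*.52,z]);print(s,z,b,(b-[270,60])*2.5+[400,0])
s=cv2.imread("pics/v1_scene.png")
cv2.imwrite("pics/f3.png",cv2.resize(s[20:220,360:560],None,fx=3,fy=3,interpolation=cv2.INTER_CUBIC))
```

```text
-0.053 0.272 [412.81525542 131.16211739] [757.03813855 177.90529348]
-0.053 0.35 [419.14572344  99.7966844 ] [772.86430859  99.49171099]
0.053 0.272 [393.35607515 102.32828016] [708.39018787 105.8207004 ]
0.053 0.35 [398.30325137  71.67435731] [720.75812843  29.18589327]
```

View pics/f3.png

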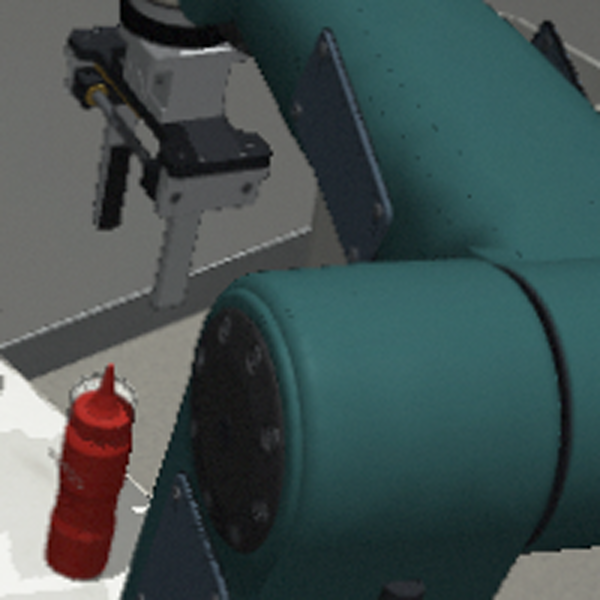

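The bottle tip reprojects within 2 px. The visible finger ends, at about (395,95) and (417,122), sit about 8 px higher than predicted. I'll lower part way, with the fingers around the thin nozzle only, and check again.

Emit:
{"fn": "arm_command", "kwargs": {"series": [[1,0,0,2.6,0,0,0],[1,0,0,2.6,0,0,0],[1,0,0,2.6,0,0,0],[1,0,0,2.6,0,0,0],[1,0,0,0,0,0,0]]}}

```text
time: 2.7
tool_pos: [0.3896, -0.2375, 0.1646]
ee_rot: [-3.133, -0.001, 1.022]
wrist_force: [-0.5, -0.4, 0.1]
width: 0.094
```

Run:
```python
from h import *
go(.3925,-.239,.116,1.024)
S=Cam("scene");p=sensors.get_obs()["tool_pos"]
for s in(-.053,.053):
    b=S.proj([p[0]+s*.854,p[1]-s*.52,p[2]]);print(s,b,(b-[340,80])*4+[400,0])
look("v2",(340,160,500,330),(340,80,440,230))
```

```text
t 2.7 w 0.094 pos [ 0.3896 -0.2375  0.1646] rot [-3.133e+00 -1.000e-03  1.022e+00] F [-0.5 -0.4  0.1]
 turn (tool) [-0.008 -0.001 -0.002]  shift cm after turn [0.02 0.33 4.86]  before turn [0.02 0.37 4.85]
-0.053 [405.66602232 170.41048383] [662.66408926 361.64193533]
0.053 [387.82010081 140.9648222 ] [591.28040324 243.85928882]
top scale 2.5
scene scale 4.0
```

View pics/v2.png

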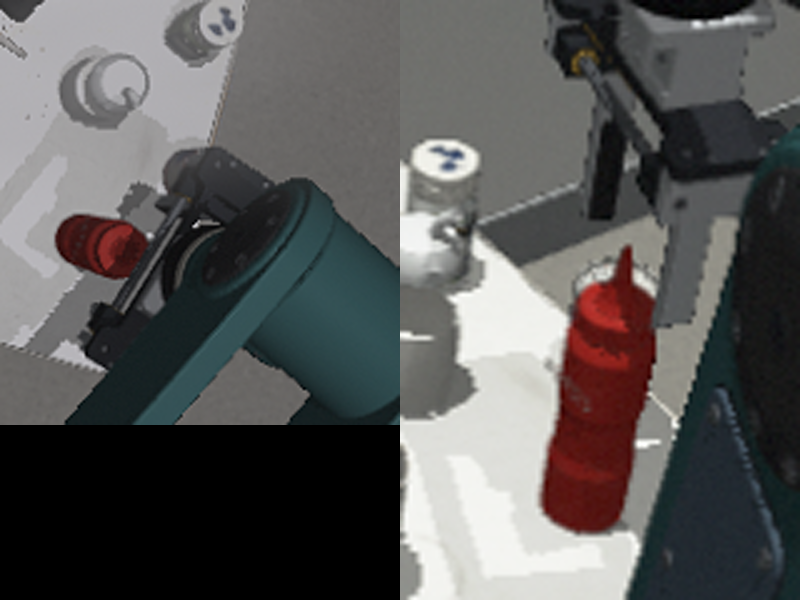

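The same offset shows here: tips at px ≈(390,134) and (408,161), against predictions of (388,141) and (406,170). TCP is defined with the fingers shut, so I'll shut them above the nozzle and compare.

Emit:
{"fn": "arm_command", "kwargs": {"series": [[1,0,0,-2.6,0,0,0],[1,0,0,-2.6,0,0,0],[0.3,0,0.3,-2.6,0,0,0],[0,0,0,0,0,0,0],[0,0,0,0,0,0,0],[0,0,0,0,0,0,0],[0,0,0,0,0,0,0],[0,0,0,0,0,0,0],[0,0,0,0,0,0,0],[0,0,0,0,0,0,0]]}}

```text
time: 3.8
tool_pos: [0.3947, -0.2398, 0.2463]
ee_rot: [-3.141, 0.0, 1.024]
wrist_force: [-0.6, -0.3, -0.7]
width: 0.0332
```

Run:
```python
from h import *
go(.3925,-.239,.116,1.024)
S=Cam("scene");p=sensors.get_obs()["tool_pos"]
b=S.proj(p);print(b,(b-[340,40])*4+[400,0])
look("v3",(340,160,500,330),(340,40,440,190))
```

```text
t 3.8 w 0.0332 pos [ 0.3947 -0.2398  0.2463] rot [-3.141  0.     1.024] F [-0.6 -0.3 -0.7]
 turn (tool) [-0.001  0.    -0.   ]  shift cm after turn [-0.05 -0.22 13.03]  before turn [-0.05 -0.22 13.03]
[400.53038017 125.02027726] [642.12152067 340.08110905]
top scale 2.5
scene scale 4.0
```

View pics/v3.png

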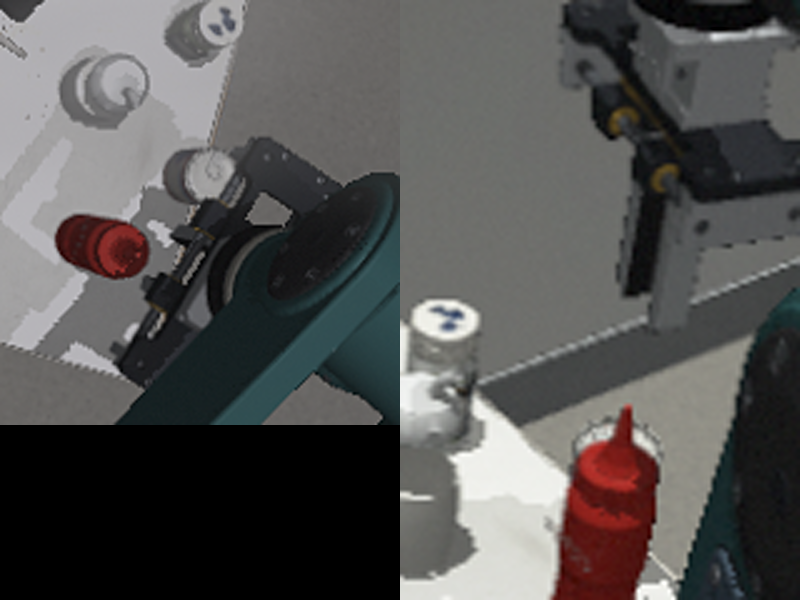

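Run:
```python
import cv2
a=cv2.imread("pics/v3_top.png")[230:300,380:450]
cv2.imwrite("pics/z4.png",cv2.resize(cv2.convertScaleAbs(a,alpha=1.8),None,fx=8,fy=8,interpolation=cv2.INTER_CUBIC))
```

```text
(no output)
```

View pics/z4.png

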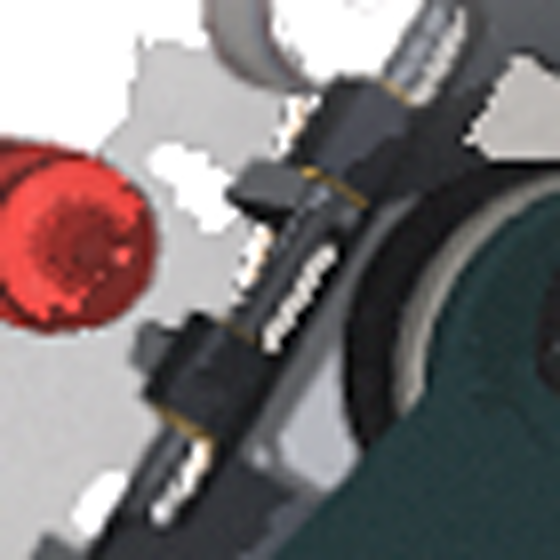

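Run:
```python
from h import *
T=Cam("top");S=Cam("scene");p=sensors.get_obs()["tool_pos"]
print(p,T.proj(p),S.proj(p))
def tri(a,b):
    d1=T.ray(a);d2=S.ray(b);d1/=np.linalg.norm(d1);d2/=np.linalg.norm(d2)
    k=np.linalg.lstsq(np.c_[d1,-d2],S.C-T.C,rcond=None)[0]
    P,q=T.C+k[0]*d1,S.C+k[1]*d2;return (P+q)/2,np.linalg.norm(P-q)
for t in((406.3,265.5),(403,263.7)):
    for s in((402.1,117.6),(402,119)): print(t,s,tri(t,s))
```

```text
[ 0.39476131 -0.23984935  0.24653306] [402.88400754 263.23220865] [400.52429253 124.89830534]
(406.3, 265.5) (402.1, 117.6) (array([ 0.39283012, -0.23926974,  0.26762302]), np.float64(0.0018099734230475116))
(406.3, 265.5) (402, 119) (array([ 0.39273683, -0.24039178,  0.26344071]), np.float64(0.0024771899812287383))
(403, 263.7) (402.1, 117.6) (array([ 0.39379788, -0.23470379,  0.26882894]), np.float64(0.004737793461397363))
(403, 263.7) (402, 119) (array([ 0.39371252, -0.23580701,  0.26465254]), np.float64(0.004106704135422465))
```

Triangulating the finger ends gives (.393,-.239,.265). xy matches the TCP, but z is about 18 mm above the reported TCP. That matters for the bottle grip, so I'll settle it by touching the tin's lid gently with the fingers shut, since its height of 72 mm is known.

Emit:
{"fn": "arm_command", "kwargs": {"series": [[0,-1.4,2.8,0,0,0,0],[0,-1.4,2.8,0,0,0,0],[0,-1.4,2.8,0,0,0,0],[0,-1.4,2.8,0,0,0,0],[0,0,0,3.8,0,0,0],[0,0,0,3.8,0,0,0],[0,0,0,3.8,0,0,0],[0,0,0,3.3,0,0,0],[0,0,0,0,0,0,0],[0,0,0,0,0,0,0]]}}

```text
time: 4.9
tool_pos: [0.4613, -0.346, 0.0999]
ee_rot: [-3.141, -0.0, 1.024]
wrist_force: [0.0, 0.6, 1.1]
width: 0.0004
```

Emit:
{"fn": "arm_command", "kwargs": {"series": [[0,0,0,0.6,0,0,0],[0,0,0,0.6,0,0,0],[0,0,0,0.6,0,0,0],[0,0,0,0.6,0,0,0],[0,0,0,0.2,0,0,0],[0,0,0,0,0,0,0]]}}

```text
time: 5.5
tool_pos: [0.461, -0.3457, 0.0731]
ee_rot: [-3.141, -0.0, 1.024]
wrist_force: [-0.5, 0.5, 0.7]
width: 0.0008
```

Emit:
{"fn": "arm_command", "kwargs": {"series": [[0,0,0,0.3,0,0,0],[0,0,0,0,0,0,0],[0,0,0,0.3,0,0,0],[0,0,0,0,0,0,0]]}}

```text
time: 5.9
tool_pos: [0.4611, -0.3458, 0.0673]
ee_rot: [-3.141, -0.0, 1.024]
wrist_force: [-0.1, -1.6, -0.5]
width: 0.0002
```

Emit:
{"fn": "arm_command", "kwargs": {"series": [[0,0,0,0.4,0,0,0],[0,0,0,0,0,0,0],[0,0,0,0.4,0,0,0],[0,0,0,0,0,0,0]]}}

```text
time: 6.3
tool_pos: [0.461, -0.3457, 0.0589]
ee_rot: [-3.14, -0.0, 1.024]
wrist_force: [0.6, -0.0, 0.3]
width: 0.0002
```

Emit:
{"fn": "arm_command", "kwargs": {"series": [[0,0,0,0.3,0,0,0],[0,0,0,0,0,0,0]]}}

```text
time: 6.5
tool_pos: [0.4611, -0.3458, 0.0562]
ee_rot: [-3.141, -0.0, 1.024]
wrist_force: [0.1, 0.6, 0.4]
width: 0.0006
```

Emit:
{"fn": "arm_command", "kwargs": {"series": [[0,0,0,0.3,0,0,0],[0,0,0,0,0,0,0]]}}

```text
time: 6.7
tool_pos: [0.4611, -0.3458, 0.0532]
ee_rot: [-3.141, -0.0, 1.024]
wrist_force: [-0.1, 0.2, -0.4]
width: 0.0002
```

Emit:
{"fn": "arm_command", "kwargs": {"series": [[0,0,0,0.3,0,0,0],[0,0,0,0,0,0,0]]}}

```text
time: 6.9
tool_pos: [0.4611, -0.3458, 0.0502]
ee_rot: [-3.141, -0.0, 1.024]
wrist_force: [-0.5, 0.5, -1.0]
width: 0.0002
```

Emit:
{"fn": "arm_command", "kwargs": {"series": [[0,0,0,0.2,0,0,0],[0,0,0,0,0,0,0]]}}

```text
time: 7.1
tool_pos: [0.4615, -0.3462, 0.0495]
ee_rot: [3.141, 0.0, 1.024]
wrist_force: [0.3, 0.6, 3.3]
width: 0.0005
```

Run:
```python
from h import *
go(.461,-.346,.05)
look("v5",(340,130,500,330),(340,80,440,230))
```

```text
t 7.1 w 0.0005 pos [ 0.4615 -0.3462  0.0495] rot [3.141 0.    1.024] F [0.3 0.6 3.3]
 turn (tool) [0.001 0.    0.   ]  shift cm after turn [-0.01 -0.06 -0.05]  before turn [-0.01 -0.06 -0.05]
top scale 2.5
scene scale 4.0
```

View pics/v5.png

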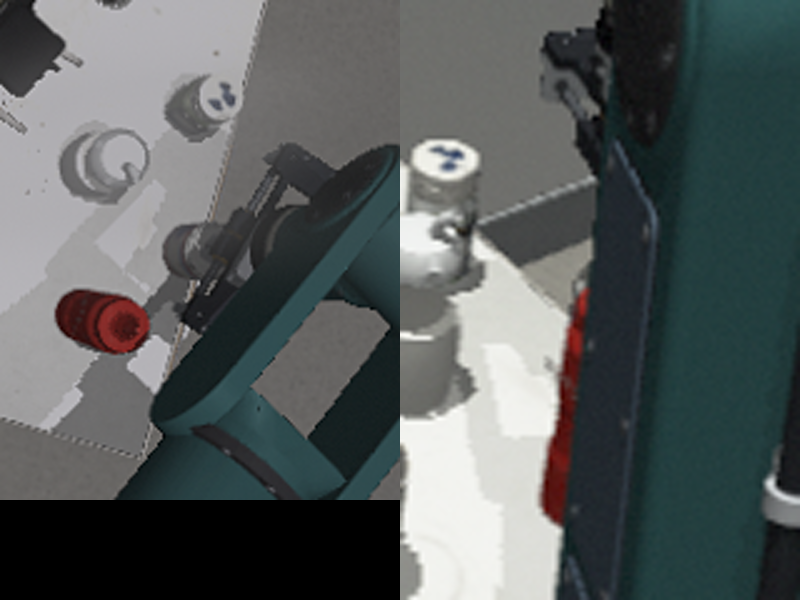

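The picture shows the gripper on the tin, with the bottle, shaker and jar undisturbed. Contact came at a reading of about 0.0500 against a lid at 0.072, so the finger ends really are about 20 mm above the reported TCP. That agrees with the camera. From here I'll use true tip z = reading + 0.020, and go back to the bottle.

Emit:
{"fn": "arm_command", "kwargs": {"series": [[0,0,0,-4.5,0,0,0],[1,0,0,-4.5,0,0,0],[1,0,0,-4.5,0,0,0],[1,0,0,-4.5,0,0,0],[1,1.39,-2.86,0,0,0,0],[1,1.39,-2.86,0,0,0,0],[1,1.39,-2.86,0,0,0,0],[1,1.39,-2.86,0,0,0,0],[1,0,0,0,0,0,0],[1,0,0,0,0,0,0]]}}

```text
time: 8.2
tool_pos: [0.3926, -0.2389, 0.2288]
ee_rot: [3.14, 0.0, 1.024]
wrist_force: [-0.0, -0.3, -0.6]
width: 0.0689
```

Run:
```python
from h import *
go(.3925,-.239,.108,1.024)
```

```text
t 8.2 w 0.0689 pos [ 0.3926 -0.2389  0.2288] rot [3.14  0.    1.024] F [-0.  -0.3 -0.6]
 turn (tool) [0.001 0.    0.   ]  shift cm after turn [-1.000e-02 -1.000e-02  1.208e+01]  before turn [-1.000e-02 -2.000e-02  1.208e+01]
```

Emit:
{"fn": "arm_command", "kwargs": {"series": [[1,0,0,0,0,0,0],[1,0,0,0,0,0,0],[1,0,0,2.5,0,0,0],[1,0,0,2.5,0,0,0],[1,0,0,2.5,0,0,0],[1,0,0,2,0,0,0],[1,0,0,1.5,0,0,0],[1,0,0,1.1,0,0,0],[1,0,0,0,0,0,0]]}}

```text
time: 9.1
tool_pos: [0.3917, -0.2387, 0.1057]
ee_rot: [-3.138, -0.0, 1.023]
wrist_force: [0.5, 0.0, 0.3]
width: 0.0942
```

Emit:
{"fn": "arm_command", "kwargs": {"series": [[0,0,0,0,0,0,0],[0,0,0,0,0,0,0],[0,0,0,0,0,0,0],[0,0,0,0,0,0,0],[0,0,0,0,0,0,0],[0,0,0,0,0,0,0],[0,0,0,0,0,0,0],[0,0,0,0,0,0,0],[0,0,0,0,0,0,0]]}}

```text
time: 10.0
tool_pos: [0.3927, -0.2392, 0.108]
ee_rot: [3.141, 0.0, 1.024]
wrist_force: [-0.0, 0.9, 2.7]
width: 0.0521
```

Width 0.052 fits the 54 mm bottle, so it is gripped. I'll lift it and carry it in front of the beaker.

Emit:
{"fn": "arm_command", "kwargs": {"series": [[0,0,0,-1,0,0,0],[0,0,0,-2,0,0,0],[0,0,0,-2,0,0,0],[0,0,0,-2,0,0,0],[0,0,0,-2,0,0,-0.05],[0,0,0,-1,0,0,-0.1],[0,0,0,0,0,0,-0.1],[0,0,0,0,0,0,-0.1],[0,0,0,0,0,0,0],[0,2.77,-1.36,0,0,0,0],[0,2.77,-1.36,0,0,0,0],[0,2.77,-1.36,0,0,0,0],[0,2.77,-1.36,0,0,0,0],[0,2.77,-1.36,0,0,0,0],[0,2.77,-1.36,0,0,0,0],[0,0,0,0,0,0,0],[0,0,0,0,0,0,0]]}}

```text
time: 11.7
tool_pos: [0.3449, -0.0599, 0.2077]
ee_rot: [3.141, 0.001, 1.374]
wrist_force: [-0.2, -0.2, -3.2]
width: 0.0526
```

Run:
```python
from h import *
go(.40,.12,.21,1.374)
look("v6",(130,120,410,360),(180,100,440,330))
```

```text
t 11.7 w 0.0526 pos [ 0.3449 -0.0599  0.2077] rot [3.141e+00 1.000e-03 1.374e+00] F [-0.2 -0.2 -3.2]
 turn (tool) [ 0.     0.001 -0.   ]  shift cm after turn [18.72  1.89 -0.23]  before turn [18.72  1.88 -0.25]
top scale 1.4285714285714286
scene scale 1.5384615384615385
```

View pics/v6.png

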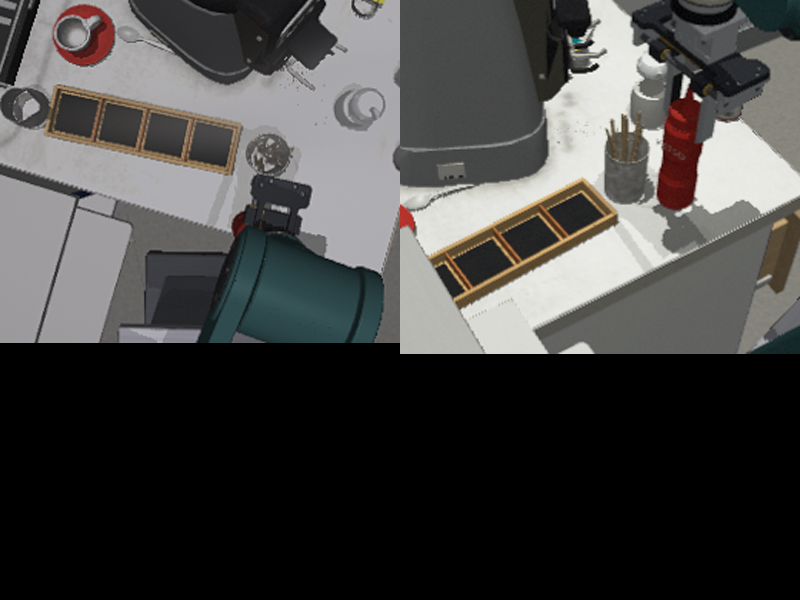

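The bottle is held upright, with its foot at about 0.10. I'll check where the cabinet left of the front edge stands before going to well a.

Run:
```python
from h import *
T=Cam("top");S=Cam("scene")
def tri(a,b):
    d1=T.ray(a);d2=S.ray(b);d1/=np.linalg.norm(d1);d2/=np.linalg.norm(d2)
    k=np.linalg.lstsq(np.c_[d1,-d2],S.C-T.C,rcond=None)[0]
    P,q=T.C+k[0]*d1,S.C+k[1]*d2;return ((P+q)/2).round(3),round(np.linalg.norm(P-q),4)
for a in((183,256),(222,270),(220,275),(110,245),(170,395)):
  for b in((243,346),(192,250),(262,297),(240,298)): print(a,b,tri(a,b))
for a in((183,256),(222,270)): print([T.plane(a,z).round(3) for z in(-.1,0,.1,.2,.3)])
```

```text
(183, 256) (243, 346) (array([ 0.38 ,  0.255, -0.057]), np.float64(0.0072))
(183, 256) (192, 250) (array([0.43 , 0.241, 0.208]), np.float64(0.1117))
(183, 256) (262, 297) (array([0.379, 0.214, 0.085]), np.float64(0.0229))
(183, 256) (240, 298) (array([0.394, 0.23 , 0.08 ]), np.float64(0.0197))
(222, 270) (243, 346) (array([ 0.373,  0.197, -0.112]), np.float64(0.1102))
(222, 270) (192, 250) (array([0.422, 0.198, 0.198]), np.float64(0.1927))
(222, 270) (262, 297) (array([0.375, 0.16 , 0.034]), np.float64(0.0648))
(222, 270) (240, 298) (array([0.388, 0.179, 0.041]), np.float64(0.1099))
(220, 275) (243, 346) (array([ 0.362,  0.201, -0.092]), np.float64(0.1149))
(220, 275) (192, 250) (array([0.413, 0.202, 0.209]), np.float64(0.195))
(220, 275) (262, 297) (array([0.366, 0.165, 0.049]), np.float64(0.0696))
(220, 275) (240, 298) (array([0.379, 0.183, 0.056]), np.float64(0.114))
(110, 245) (243, 346) (array([0.36 , 0.346, 0.113]), np.float64(0.1244))
(110, 245) (192, 250) (array([0.416, 0.316, 0.284]), np.float64(0.0061))
(110, 245) (262, 297) (array([0.36 , 0.301, 0.222]), np.float64(0.1353))
(110, 245) (240, 298) (array([0.375, 0.315, 0.208]), np.float64(0.0997))
(170, 395) (243, 346) (array([0.185, 0.285, 0.259]), np.float64(0.1914))
(170, 395) (192, 250) (array([0.255, 0.269, 0.417]), np.float64(0.2357))
(170, 395) (262, 297) (array([0.204, 0.251, 0.32 ]), np.float64(0.1529))
(170, 395) (240, 298) (array([0.213, 0.264, 0.33 ]), np.float64(0.1839))
[array([ 0.375,  0.262, -0.1  ]), array([0.382, 0.24 , 0.   ]), array([0.389, 0.219, 0.1  ]), array([0.396, 0.198, 0.2  ]), array([0.403, 0.176, 0.3  ])]
[array([ 0.339,  0.152, -0.1  ]), array([0.35 , 0.141, 0.   ]), array([0.36 , 0.129, 0.1  ]), array([0.37 , 0.117, 0.2  ]), array([0.38 , 0.105, 0.3  ])]
```

Emit:
{"fn": "arm_command", "kwargs": {"series": [[0,2.46,0.85,0,0,0,0],[0,2.46,0.85,0,0,0,0],[0,2.46,0.85,0,0,0,0],[0,2.46,0.85,0,0,0,0],[0,2.46,0.85,0,0,0,0],[0,2.46,0.85,0,0,0,0],[0,2.46,0.85,0,0,0,0],[0,2.46,0.85,0,0,0,0],[0,2.26,0.78,0,0,0,0],[0,2.26,0.78,0,0,0,0],[0,2.26,0.78,0,0,0,0],[0,2.26,0.78,0,0,0,0],[0,2.26,0.78,0,0,0,0],[0,2.26,0.78,0,0,0,0],[0,0,0,0,0,0,0],[0,0,0,0,0,0,0]]}}

```text
time: 13.4
tool_pos: [0.5233, 0.2425, 0.2063]
ee_rot: [-3.14, 0.002, 1.372]
wrist_force: [0.3, -0.0, -3.2]
width: 0.0524
```

Run:
```python
from h import *
go(.5226,.2438,.114,1.374)
look("v7",(100,130,330,330),(130,140,330,330))
```

```text
t 13.4 w 0.0524 pos [0.5233 0.2425 0.2063] rot [-3.140e+00  2.000e-03  1.372e+00] F [ 0.3 -0.  -3.2]
 turn (tool) [-0.002  0.002 -0.002]  shift cm after turn [ 0.11 -0.09  9.23]  before turn [ 0.13 -0.07  9.23]
top scale 1.7391304347826086
scene scale 2.0
```

View pics/v7.png

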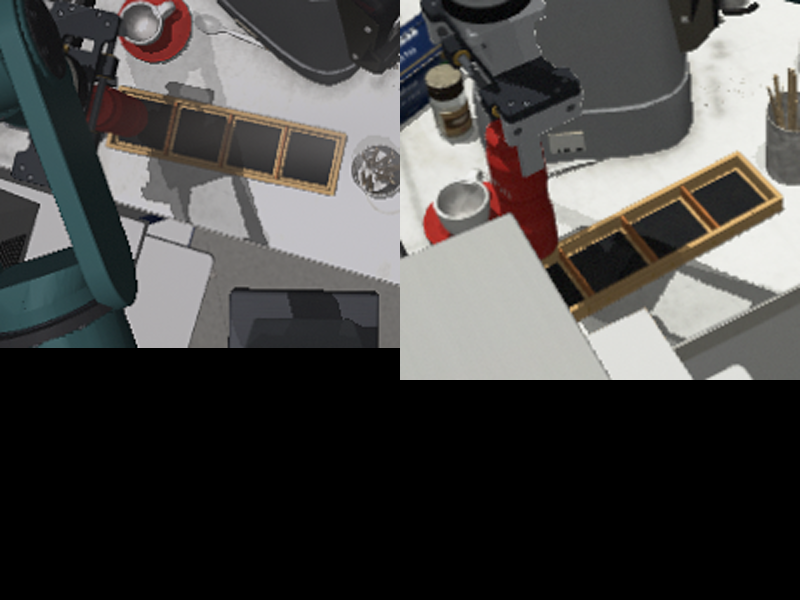

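The bottle stands over well a. I'll lower it.

Emit:
{"fn": "arm_command", "kwargs": {"series": [[0,0,0,2,0,0,0],[0,0,0,2,0,0,0],[0,0,0,2,0,0,0],[0,0,0,1.5,0,0,0],[0,0,0,1,0,0,0],[0,0,0,0.5,0,0,0],[0,0,0,0.2,0,0,0],[0,0,0,0,0,0,0],[0,0,0,0,0,0,0]]}}

```text
time: 14.4
tool_pos: [0.5232, 0.2437, 0.1167]
ee_rot: [3.14, -0.001, 1.374]
wrist_force: [-0.6, -0.8, -2.2]
width: 0.0523
```

Emit:
{"fn": "arm_command", "kwargs": {"series": [[0,0,0,0.2,0,0,0],[0,0,0,0.1,0,0,0],[0,0,0,0,0,0,0]]}}

```text
time: 14.7
tool_pos: [0.5233, 0.2437, 0.1141]
ee_rot: [3.14, -0.001, 1.374]
wrist_force: [0.2, -0.0, 2.7]
width: 0.0526
```

Emit:
{"fn": "arm_command", "kwargs": {"series": [[0.4,0,0,0,0,0,0],[0.7,0,0,0,0,0,0],[1,0,0,0,0,0,0],[1,0,0,0,0,0,0],[1,0,0,0,0,0,0],[1,0,0,-1,0,0,0],[1,0,0,-2,0,0,0],[1,0,0,-3,0,0,0],[1,0,0,-3,0,0,0],[1,0,0,-3,0,0,0],[1,0,0,0,0,0,0]]}}

```text
time: 15.8
tool_pos: [0.525, 0.2443, 0.2393]
ee_rot: [3.132, -0.006, 1.374]
wrist_force: [-0.6, 0.4, 0.8]
width: 0.0942
```

Run:
```python
from h import *
go(.43,-.02,.236,1.15)
o=sensors.get_obs();p=o["tool_pos"]
look("v8",(100,130,330,330),(130,140,330,330))
```

```text
t 15.8 w 0.0942 pos [0.525  0.2443 0.2393] rot [ 3.132 -0.006  1.374] F [-0.6  0.4  0.8]
 turn (tool) [ 0.009 -0.007  0.224]  shift cm after turn [-28.01   2.13   0.33]  before turn [-27.78  -4.14   0.13]
top scale 1.7391304347826086
scene scale 2.0
```

View pics/v8.png

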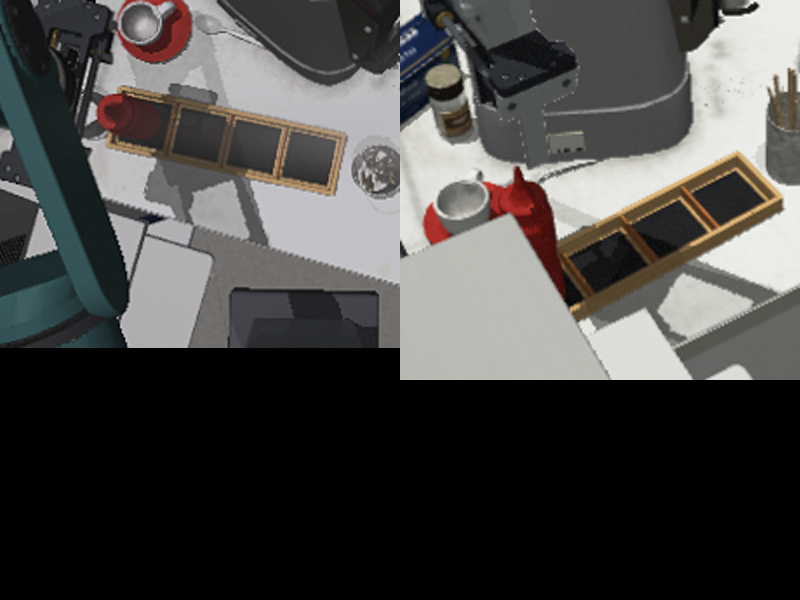

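The bottle stands upright in well a. Picture count is 13, so I'll rely on numbers now. Next I'll check the grinder spouts and the stirrer height before the shaker.

Run:
```python
from h import *
T=Cam("top");S=Cam("scene")
def tri(a,b):
    d1=T.ray(a);d2=S.ray(b);d1/=np.linalg.norm(d1);d2/=np.linalg.norm(d2)
    k=np.linalg.lstsq(np.c_[d1,-d2],S.C-T.C,rcond=None)[0]
    P,q=T.C+k[0]*d1,S.C+k[1]*d2;return ((P+q)/2).round(3),round(np.linalg.norm(P-q),4)
for b in((313,132.5),(309,143),(304,126)):
  for a in((372.5,155),(349.5,181)): print(a,b,tri(a,b))
for z in(.14,.18,.2,.22): print(z,S.proj([.459,-.086,z]))
go(.43,-.02,.236,1.15)
```

```text
(372.5, 155) (313, 132.5) (array([ 0.627, -0.211,  0.114]), np.float64(0.0088))
(349.5, 181) (313, 132.5) (array([ 0.56 , -0.142,  0.189]), np.float64(0.0009))
(372.5, 155) (309, 143) (array([ 0.639, -0.219,  0.069]), np.float64(0.0012))
(349.5, 181) (309, 143) (array([ 0.568, -0.145,  0.152]), np.float64(0.0104))
(372.5, 155) (304, 126) (array([ 0.63 , -0.197,  0.14 ]), np.float64(0.0137))
(349.5, 181) (304, 126) (array([ 0.564, -0.13 ,  0.212]), np.float64(0.0212))
0.14 [329.02149032 180.97076913]
0.18 [330.03638441 167.49454776]
0.2 [330.56024816 160.5107538 ]
0.22 [331.09544744 153.35609117]
t 15.9 w 0.094 pos [0.5231 0.2436 0.2336] rot [ 3.140e+00 -1.000e-03  1.374e+00] F [-0.6  0.3 -1. ]
 turn (tool) [ 0.002 -0.001  0.224]  shift cm after turn [-27.86   2.27  -0.24]  before turn [-27.67  -3.97  -0.27]
```

Emit:
{"fn": "arm_command", "kwargs": {"series": [[1,-3.3,-0.92,-0.5,0,0,0],[1,-3.3,-0.91,-0.5,0,0,0],[1,-3.3,-0.91,0,0,0,0],[1,-3.3,-0.91,0,0,0,0],[1,-3.3,-0.91,0,0,0,0],[1,-3.3,-0.91,0,0,0,0],[1,-3.3,-0.91,0,0,0,0],[1,-3.2,-0.91,0,0,0,0],[1,-3.2,1.14,0,0,0,0],[1,-3.2,1.14,0,0,0,0],[1,-3.2,1.14,0,0,0,0],[1,-3.2,1.14,0,0,0,0],[1,-3.2,1.14,0,0,0,0],[1,-3.0,1.14,0,0,0,0],[1,0,0,0,0,0,0.1435],[1,0,0,0,0,0,0.1435],[1,0,0,0,0,0,0.1435],[1,0,0,0,0,0,0.1435],[1,0,0,0,0,0,0]]}}

```text
time: 17.8
tool_pos: [0.4288, -0.1995, 0.2405]
ee_rot: [-3.138, 0.001, 0.8]
wrist_force: [-0.5, 0.2, -0.2]
width: 0.0939
```

Run:
```python
from h import *
go(.540,-.244,.060,.8)
T=Cam("top")
# shaker foot check from glass/shadow-free edges on the clean first picture
t=cv2.imread("pics/top0.png");g=cv2.GaussianBlur(cv2.cvtColor(t,cv2.COLOR_BGR2GRAY)[165:225,355:410],(3,3),0)
print(g[24:48:3,4:44:2])
```

```text
t 17.8 w 0.0939 pos [ 0.4288 -0.1995  0.2405] rot [-3.138e+00  1.000e-03  8.000e-01] F [-0.5  0.2 -0.2]
 turn (tool) [-0.004  0.001 -0.   ]  shift cm after turn [ 4.56 11.08 18.05]  before turn [ 4.57 11.15 18.  ]
[[164 164 160 133 101 100 130 154 128 119 131 150 164 164 164 164 164 164
  165 140]
 [165 164 145 100  99 106 156 139 106 121 134 162 164 164 164 164 164 164
  164 151]
 [165 164 129  95  99 108 159 138 103 119 130 152 165 164 164 138 128 154
  164 146]
 [165 165 141  94  98 104 151 143 103 108 123 133 158 165 164 132 117 146
  137 127]
 [163 165 156 104  97  99 111 142 128 112 109 121 132 136 148 144 107 127
  135 155]
 [165 165 165 149 105  97  99 105 132 129 118 115 115 112 113 113 126 151
  164 164]
 [165 165 165 165 154 115 106 100  98  98 100 104 110 114 116 133 162 164
  164 164]
 [165 165 165 165 165 165 166 151 137 136 122 120 120 119 145 165 164 164
  164 164]]
```

Emit:
{"fn": "arm_command", "kwargs": {"series": [[1,1.2,2.79,0,0,0,0],[1,1.2,2.79,0,0,0,0],[1,1.2,2.79,0,0,0,0],[1,1.2,2.79,0,0,0,0],[1,0,0,0,0,0,0],[1,0,0,3,0,0,0],[1,0,0,3,0,0,0],[1,0,0,3,0,0,0],[1,0,0,2.5,0,0,0],[1,0,0,2.5,0,0,0],[1,0,0,2,0,0,0],[1,0,0,1,0,0,0],[1,0,0,0.6,0,0,0],[1,0,0,0.4,0,0,0],[1,0,0,0,0,0,0]]}}

```text
time: 19.3
tool_pos: [0.5432, -0.2433, 0.0631]
ee_rot: [3.141, -0.0, 0.8]
wrist_force: [0.5, -0.2, 0.1]
width: 0.0936
```

Emit:
{"fn": "arm_command", "kwargs": {"series": [[0.6,0,0,0,0,0,0],[0.5,0,0,0,0,0,0],[0.4,0,0,0,0,0,0],[0,0,0,0,0,0,0],[0,0,0,0,0,0,0],[0,0,0,0,0,0,0],[0,0,0,0,0,0,0]]}}

```text
time: 20.0
tool_pos: [0.5435, -0.2435, 0.0629]
ee_rot: [3.14, -0.0, 0.8]
wrist_force: [0.6, -0.6, 0.5]
width: 0.0559
```

Emit:
{"fn": "arm_command", "kwargs": {"series": [[0,0,0,0,0,0,0],[0,0,0,0,0,0,0]]}}

```text
time: 20.2
tool_pos: [0.5434, -0.2435, 0.0629]
ee_rot: [3.141, -0.0, 0.8]
wrist_force: [2.3, -0.4, 0.7]
width: 0.0555
```

Run:
```python
from h import *
go(.540,-.244,.060,.8)
look("v9",(330,120,450,260),(300,80,420,220))
S=Cam("scene")
p=sensors.get_obs()["tool_pos"]
for z in(0,.02,.1):b=S.proj([p[0],p[1],p[2]+z]);print((b-[300,80])*3.3333+[400,0])
```

```text
t 20.2 w 0.0555 pos [ 0.5434 -0.2435  0.0629] rot [ 3.141 -0.     0.8  ] F [ 2.3 -0.4  0.7]
 turn (tool) [ 0.001 -0.    -0.   ]  shift cm after turn [-0.27 -0.21  0.29]  before turn [-0.27 -0.21  0.29]
top scale 3.3333333333333335
scene scale 3.3333333333333335
[544.25604495 256.851513  ]
[546.18856238 236.7217684 ]
[554.27741345 151.94063528]
```

View pics/v9.png

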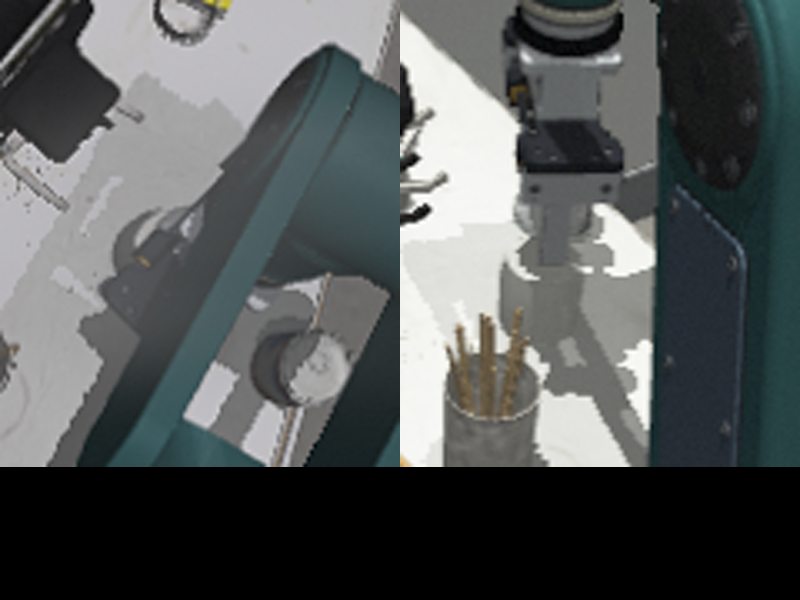

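In this picture (14th) the finger tip at (550,262) is centred on the shaker, above the sugar line. The width of 0.0555 is less than 65 mm, so I'll do a small test lift.

Emit:
{"fn": "arm_command", "kwargs": {"series": [[0,0,0,-0.5,0,0,0],[0,0,0,-0.5,0,0,0],[0,0,0,-0.5,0,0,0],[0,0,0,0,0,0,0],[0,0,0,0,0,0,0]]}}

```text
time: 20.8
tool_pos: [0.543, -0.2432, 0.0777]
ee_rot: [-3.142, 0.0, 0.8]
wrist_force: [-0.2, 0.6, -3.4]
width: 0.0558
```

Run:
```python
from h import *
go(.540,-.244,.060,.8)
look("v10",(330,120,450,260),(300,80,420,220))
a=cv2.imread("pics/v9.png")[100:400,400:700];b=cv2.imread("pics/v10.png")[100:400,400:700]
cv2.imwrite("pics/v10c.png",np.hstack([cv2.convertScaleAbs(i,alpha=1.3) for i in(a,b)]))
```

```text
t 20.8 w 0.0558 pos [ 0.543  -0.2432  0.0777] rot [-3.142  0.     0.8  ] F [-0.2  0.6 -3.4]
 turn (tool) [-0.  0. -0.]  shift cm after turn [-0.27 -0.16  1.77]  before turn [-0.27 -0.16  1.77]
top scale 3.3333333333333335
scene scale 3.3333333333333335
```

View pics/v10c.png

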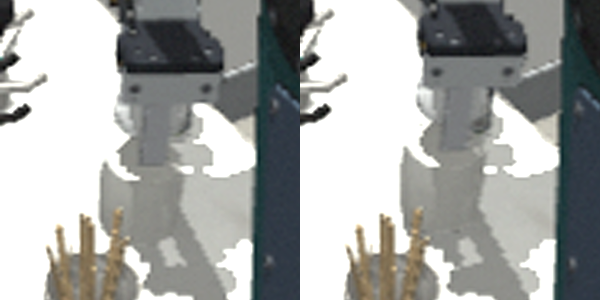

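The shaker is lifted: about 3.4 N and the body is up 15 px. I'll carry it in front of the beaker.

Emit:
{"fn": "arm_command", "kwargs": {"series": [[0,0,0,-2,0,0,0],[0,0,0,-2.5,0,0,0],[0,0,0,-2.5,0,0,0],[0,0,0,-2,0,0,0],[0,-0.97,-2.5,0,0,0,0],[0,-0.97,-2.5,0,0,0,0],[0,-0.97,-2.5,0,0,0,0],[0,-0.97,-2.5,0,0,0,0],[0,-0.97,-2.5,0,0,0,0],[0,-0.97,-2.5,0,0,0,0],[0,-0.97,-2.5,0,0,0,0],[0,0,0,0,0,0,0],[0,0,0,0,0,0,-0.115],[0,0,0,0,0,0,-0.115],[0,0,0,0,0,0,-0.115],[0,0,0,0,0,0,-0.115],[0,0,0,0,0,0,-0.114],[0,0,0,0,0,0,0]]}}

```text
time: 22.7
tool_pos: [0.3706, -0.1702, 0.1676]
ee_rot: [3.141, 0.0, 1.374]
wrist_force: [-0.1, -0.2, -2.8]
width: 0.0562
```

Run:
```python
from h import *
go(.355,-.06,.168,1.374)
go(.40,.10,.168,1.374)
go(.5072,.1637,.168,1.374)
```

```text
t 22.7 w 0.0562 pos [ 0.3706 -0.1702  0.1676] rot [3.141 0.    1.374] F [-0.1 -0.2 -2.8]
 turn (tool) [ 0.  0. -0.]  shift cm after turn [10.5  -3.69 -0.04]  before turn [10.5  -3.69 -0.04]
t 22.7 w 0.0562 pos [ 0.3706 -0.1702  0.1676] rot [3.141 0.    1.374] F [-0.1 -0.2 -2.8]
 turn (tool) [ 0.  0. -0.]  shift cm after turn [27.07 -2.4  -0.04]  before turn [27.07 -2.42 -0.04]
t 22.7 w 0.0562 pos [ 0.3706 -0.1702  0.1676] rot [3.141 0.    1.374] F [-0.1 -0.2 -2.8]
 turn (tool) [ 0.  0. -0.]  shift cm after turn [35.41  6.86 -0.04]  before turn [35.42  6.85 -0.04]
```

Emit:
{"fn": "arm_command", "kwargs": {"series": [[0,2.625,-0.92,0,0,0,0],[0,2.625,-0.92,0,0,0,0],[0,2.625,-0.92,0,0,0,0],[0,2.625,-0.92,0,0,0,0],[0,2.76,0.215,0,0,0,0],[0,2.76,0.215,0,0,0,0],[0,2.76,0.215,0,0,0,0],[0,2.76,0.215,0,0,0,0],[0,2.76,0.215,0,0,0,0],[0,2.76,0.215,0,0,0,0],[0,1.67,1.85,0,0,0,0],[0,1.67,1.85,0,0,0,0],[0,1.67,1.85,0,0,0,0],[0,1.67,1.85,0,0,0,0],[0,1.67,1.85,0,0,0,0],[0,0,0,0,0,0,0],[0,0,0,0,0,0,0]]}}

```text
time: 24.4
tool_pos: [0.5068, 0.1639, 0.1669]
ee_rot: [-3.14, 0.001, 1.373]
wrist_force: [0.2, -1.5, -4.9]
width: 0.0559
```

Run:
```python
from h import *
go(.5072,.1637,.0689,1.374)
```

```text
t 24.4 w 0.0559 pos [0.5068 0.1639 0.1669] rot [-3.140e+00  1.000e-03  1.373e+00] F [ 0.2 -1.5 -4.9]
 turn (tool) [-0.002  0.001 -0.001]  shift cm after turn [-0.02  0.04  9.8 ]  before turn [-0.01  0.06  9.8 ]
```

Lowering gently (below 0.1 m/s near the pad).

Emit:
{"fn": "arm_command", "kwargs": {"series": [[0,0,0,1.5,0,0,0],[0,0,0,1.5,0,0,0],[0,0,0,1.5,0,0,0],[0,0,0,1.5,0,0,0],[0,0,0,1,0,0,0],[0,0,0,0.8,0,0,0],[0,0,0,0.6,0,0,0],[0,0,0,0.5,0,0,0],[0,0,0,0.4,0,0,0],[0,0,0,0.2,0,0,0],[0,0,0,0,0,0,0],[0,0,0,0,0,0,0]]}}

```text
time: 25.6
tool_pos: [0.5071, 0.1639, 0.073]
ee_rot: [3.141, -0.0, 1.374]
wrist_force: [-0.0, 0.1, -3.8]
width: 0.0558
```

Emit:
{"fn": "arm_command", "kwargs": {"series": [[0,0,0,0.2,0,0,0],[0,0,0,0.1,0,0,0],[0,0,0,0,0,0,0]]}}

```text
time: 25.9
tool_pos: [0.5067, 0.1638, 0.0695]
ee_rot: [-3.141, 0.0, 1.374]
wrist_force: [-0.2, 0.3, -3.8]
width: 0.056
```

Emit:
{"fn": "arm_command", "kwargs": {"series": [[0,0,0,0.1,0,0,0],[0,0,0,0.1,0,0,0],[0,0,0,0,0,0,0]]}}

```text
time: 26.2
tool_pos: [0.5071, 0.164, 0.0688]
ee_rot: [3.141, -0.001, 1.374]
wrist_force: [-1.5, 0.0, 2.8]
width: 0.0561
```

The shaker is on the pad. Release, rise, and head for the jar.

Emit:
{"fn": "arm_command", "kwargs": {"series": [[0.65,0,0,0,0,0,0],[0.8,0,0,0,0,0,0],[1,0,0,0,0,0,0],[1,0,0,0,0,0,0],[1,0,0,0,0,0,0],[1,0,0,-1,0,0,0],[1,0,0,-2,0,0,0],[1,0,0,-3,0,0,0],[1,0,0,-3,0,0,0],[1,0,0,-3,0,0,0],[1,0,0,-3,0,0,0],[1,0,0,0,0,0,0]]}}

```text
time: 27.4
tool_pos: [0.5094, 0.1644, 0.224]
ee_rot: [3.131, -0.004, 1.374]
wrist_force: [0.1, 0.2, 0.2]
width: 0.0939
```

Emit:
{"fn": "arm_command", "kwargs": {"series": [[1,-3.03,-1.21,0,0,0,0],[1,-3.03,-1.21,0,0,0,0],[1,-3.03,-1.21,0,0,0,0],[1,-3.03,-1.21,0,0,0,0],[1,-3.03,-1.21,0,0,0,0],[1,-3.03,-1.21,0,0,0,0],[1,-3.17,1.14,0,0,0,0],[1,-3.17,1.14,0,0,0,0],[1,-3.17,1.14,0,0,0,0],[1,-3.17,1.14,0,0,0,0],[1,-3.17,1.14,0,0,0,0],[1,-3.17,1.14,0,0,0,0],[1,0,0,0,0,0,0.1435],[1,0,0,0,0,0,0.1435],[1,0,0,0,0,0,0.1435],[1,0,0,0,0,0,0.1435],[1,0,0,0,0,0,0]]}}

```text
time: 29.1
tool_pos: [0.4295, -0.2, 0.2168]
ee_rot: [-3.14, 0.0, 0.8]
wrist_force: [-0.3, 0.1, 0.3]
width: 0.0939
```

Run:
```python
from h import *
go(.6055,-.345,.026,.8)
T=Cam("top")
t=eyes.snapshot("top");cv2.imwrite("pics/t11.png",t)
for n,b in(("caddy0",cv2.imread("pics/top0.png")),("now",t)):
    h=cv2.cvtColor(b,cv2.COLOR_BGR2HSV);m=cv2.inRange(h,(0,130,60),(8,255,255))|cv2.inRange(h,(172,130,60),(180,255,255))
    m[:165]=0;n_,l,st,c=cv2.connectedComponentsWithStats(m)
    print(n,[(st[i].tolist(),c[i].round(1).tolist()) for i in range(1,n_) if st[i,4]>60])
for z in(.006,.154,.213):print(T.proj([.523,.2437,z]))
```

```text
t 29.1 w 0.0939 pos [ 0.4295 -0.2     0.2168] rot [-3.14  0.    0.8 ] F [-0.3  0.1  0.3]
 turn (tool) [-0.001  0.    -0.   ]  shift cm after turn [ 1.86 22.73 19.08]  before turn [ 1.87 22.75 19.04]
caddy0 [([374, 248, 25, 23, 432], [386.3, 259.5])]
now [([156, 184, 24, 21, 305], [165.9, 193.6])]
[182.92491727 199.95550945]
[168.3750944  195.26677272]
[161.18424135 192.94669437]
```

Emit:
{"fn": "arm_command", "kwargs": {"series": [[1,0.31,3.79,0,0,0,0],[1,0.31,3.79,0,0,0,0],[1,0.31,3.79,0,0,0,0],[1,0.31,3.79,0,0,0,0],[1,0.31,3.79,0,0,0,0],[1,0.31,3.79,0,0,0,0],[1,0,0,0,0,0,0],[1,0,0,3,0,0,0],[1,0,0,3,0,0,0],[1,0,0,3,0,0,0],[1,0,0,2.5,0,0,0],[1,0,0,2.5,0,0,0],[1,0,0,2,0,0,0],[1,0,0,1.5,0,0,0],[1,0,0,1,0,0,0],[1,0,0,0.5,0,0,0],[1,0,0,0,0,0,0]]}}

```text
time: 30.85
tool_pos: [0.6058, -0.3451, 0.0276]
ee_rot: [-3.141, 0.0, 0.8]
wrist_force: [-0.6, 0.9, -0.8]
width: 0.0938
```

Emit:
{"fn": "arm_command", "kwargs": {"series": [[0.55,0,0,0,0,0,0],[0.45,0,0,0,0,0,0],[0,0,0,0,0,0,0],[0,0,0,0,0,0,0],[0,0,0,0,0,0,0],[0,0,0,0,0,0,0],[0,0,0,0,0,0,0],[0,0,0,0,0,0,0],[0,0,0,0,0,0,0]]}}

```text
time: 31.75
tool_pos: [0.606, -0.3454, 0.0277]
ee_rot: [3.141, 0.0, 0.8]
wrist_force: [0.8, 0.1, -0.1]
width: 0.0463
```

Emit:
{"fn": "arm_command", "kwargs": {"series": [[0,0,0,-1,0,0,0],[0,0,0,-2.5,0,0,0],[0,0,0,-3,0,0,0],[0,0,0,-3,0,0,0],[0,0,0,-3,0,0,0],[0,0,0,-2.5,0,0,0],[0,-0.43,-3.24,0,0,0,0],[0,-0.43,-3.24,0,0,0,0],[0,-0.43,-3.24,0,0,0,0],[0,-0.43,-3.24,0,0,0,0],[0,-0.43,-3.24,0,0,0,0],[0,-0.43,-3.24,0,0,0,0],[0,-0.43,-3.24,0,0,0,0],[0,-0.43,-3.24,0,0,0,0],[0,-0.43,-3.24,0,0,0,0],[0,0,0,0,0,0,-0.1435],[0,0,0,0,0,0,-0.1435],[0,0,0,0,0,0,-0.1435],[0,0,0,0,0,0,-0.1435],[0,0,0,0,0,0,0]]}}

```text
time: 33.75
tool_pos: [0.3697, -0.1697, 0.1783]
ee_rot: [3.141, 0.0, 1.374]
wrist_force: [-0.1, 0.9, -1.5]
width: 0.0462
```

Run:
```python
from h import *
go(.355,-.06,.178,1.374)
go(.38,.06,.178,1.374)
go(.4912,.0845,.178,1.374)
```

```text
t 33.75 w 0.0462 pos [ 0.3697 -0.1697  0.1783] rot [3.141 0.    1.374] F [-0.1  0.9 -1.5]
 turn (tool) [ 0.001  0.    -0.   ]  shift cm after turn [10.47 -3.58  0.03]  before turn [10.47 -3.59  0.03]
t 33.75 w 0.0462 pos [ 0.3697 -0.1697  0.1783] rot [3.141 0.    1.374] F [-0.1  0.9 -1.5]
 turn (tool) [ 0.001  0.    -0.   ]  shift cm after turn [22.73 -3.48  0.03]  before turn [ 2.273e+01 -3.490e+00  2.000e-02]
t 33.75 w 0.0462 pos [ 0.3697 -0.1697  0.1783] rot [3.141 0.    1.374] F [-0.1  0.9 -1.5]
 turn (tool) [ 0.001  0.    -0.   ]  shift cm after turn [27.3   6.95  0.03]  before turn [27.31  6.93  0.03]
```

Emit:
{"fn": "arm_command", "kwargs": {"series": [[0,2.62,-0.9,0,0,0,0],[0,2.62,-0.9,0,0,0,0],[0,2.62,-0.9,0,0,0,0],[0,2.62,-0.9,0,0,0,0],[0,3.07,0.03,0,0,0,0],[0,3.07,0.03,0,0,0,0],[0,3.07,0.03,0,0,0,0],[0,3.07,0.03,0,0,0,0],[0,1.12,2.61,0,0,0,0],[0,1.12,2.61,0,0,0,0],[0,1.12,2.61,0,0,0,0],[0,1.12,2.61,0,0,0,0],[0,0,0,0,0,0,0],[0,0,0,0,0,0,0]]}}

```text
time: 35.15
tool_pos: [0.4912, 0.0837, 0.1774]
ee_rot: [-3.14, 0.001, 1.372]
wrist_force: [-1.5, -0.2, -1.4]
width: 0.0462
```

Run:
```python
from h import *
go(.4915,.084,.0337,1.374)
```

```text
t 35.15 w 0.0462 pos [0.4912 0.0837 0.1774] rot [-3.140e+00  1.000e-03  1.372e+00] F [-1.5 -0.2 -1.4]
 turn (tool) [-0.001  0.001 -0.002]  shift cm after turn [ 0.04  0.02 14.37]  before turn [ 0.04  0.04 14.37]
```

Emit:
{"fn": "arm_command", "kwargs": {"series": [[0,0,0,2.5,0,0,0],[0,0,0,2.5,0,0,0],[0,0,0,2.5,0,0,0],[0,0,0,2.5,0,0,0],[0,0,0,2,0,0,0],[0,0,0,1.2,0,0,0],[0,0,0,0.6,0,0,0],[0,0,0,0.3,0,0,0],[0,0,0,0.2,0,0,0],[0,0,0,0,0,0,0],[0,0,0,0,0,0,0]]}}

```text
time: 36.25
tool_pos: [0.4921, 0.0837, 0.0355]
ee_rot: [3.14, -0.0, 1.374]
wrist_force: [1.0, 0.7, -0.3]
width: 0.046
```

Emit:
{"fn": "arm_command", "kwargs": {"series": [[0,0,0,0.1,0,0,0],[0,0,0,0.1,0,0,0],[0,0,0,0,0,0,0]]}}

```text
time: 36.55
tool_pos: [0.492, 0.0837, 0.0336]
ee_rot: [3.14, -0.0, 1.374]
wrist_force: [-0.9, -0.4, 4.4]
width: 0.0461
```

Emit:
{"fn": "arm_command", "kwargs": {"series": [[0.6,0,0,0,0,0,0],[0.8,0,0,0,0,0,0],[1,0,0,0,0,0,0],[1,0,0,0,0,0,0],[1,0,0,0,0,0,0],[1,0,0,0,0,0,0],[1,0,0,-1,0,0,0],[1,0,0,-2,0,0,0],[1,0,0,-3,0,0,0],[1,0,0,-3,0,0,0],[1,0,0,-3,0,0,0],[1,0,0,-3,0,0,0],[1,0,0,-3,0,0,0],[1,0,0,0,0,0,0]]}}

```text
time: 37.95
tool_pos: [0.494, 0.0839, 0.2189]
ee_rot: [3.131, -0.003, 1.374]
wrist_force: [-0.5, 0.5, 0.5]
width: 0.0941
```

Emit:
{"fn": "arm_command", "kwargs": {"series": [[1,-2.99,-1.28,0,0,0,0],[1,-2.99,-1.28,0,0,0,0],[1,-2.99,-1.28,0,0,0,0],[1,-2.99,-1.28,0,0,0,0],[1,-2.99,-1.28,0,0,0,0],[1,-3.22,1.25,0,0,0,0],[1,-3.22,1.25,0,0,0,0],[1,-3.22,1.25,0,0,0,0],[1,-3.22,1.25,0,0,0,0],[1,-3.22,1.25,0,0,0,0],[1,0,0,0,0,0,0.1435],[1,0,0,0,0,0,0.1435],[1,0,0,0,0,0,0.1435],[1,0,0,0,0,0,0.1435],[1,-1.72,2.75,0,0,0,0],[1,-1.72,2.75,0,0,0,0],[1,-1.72,2.75,0,0,0,0],[1,-1.72,2.75,0,0,0,0],[1,0,0,0,0,0,0],[1,0,0,0,0,0,0]]}}

```text
time: 39.95
tool_pos: [0.4596, -0.3464, 0.2112]
ee_rot: [-3.139, -0.0, 0.799]
wrist_force: [0.9, 0.2, 0.9]
width: 0.0938
```

Run:
```python
from h import *
go(.4608,-.3458,.016,.8)
```

```text
t 39.95 w 0.0938 pos [ 0.4596 -0.3464  0.2112] rot [-3.139 -0.     0.799] F [0.9 0.2 0.9]
 turn (tool) [-0.003 -0.    -0.001]  shift cm after turn [ 0.12  0.04 19.52]  before turn [ 0.12  0.1  19.52]
```

Emit:
{"fn": "arm_command", "kwargs": {"series": [[1,0.1,0.05,3,0,0,0],[1,0,0,3,0,0,0],[1,0,0,3,0,0,0],[1,0,0,3,0,0,0],[1,0,0,2.5,0,0,0],[1,0,0,2,0,0,0],[1,0,0,1.5,0,0,0],[1,0,0,1,0,0,0],[1,0,0,0.5,0,0,0],[1,0,0,0,0,0,0]]}}

```text
time: 40.95
tool_pos: [0.4612, -0.3459, 0.0176]
ee_rot: [-3.141, 0.0, 0.8]
wrist_force: [0.1, 0.7, 0.1]
width: 0.094
```

Emit:
{"fn": "arm_command", "kwargs": {"series": [[0.65,0,0,0,0,0,0],[0.55,0,0,0,0,0,0],[0,0,0,0,0,0,0],[0,0,0,0,0,0,0],[0,0,0,0,0,0,0],[0,0,0,0,0,0,0],[0,0,0,0,0,0,0],[0,0,0,0,0,0,0]]}}

```text
time: 41.75
tool_pos: [0.4616, -0.3467, 0.0181]
ee_rot: [3.14, 0.0, 0.8]
wrist_force: [1.5, -0.7, 1.6]
width: 0.0569
```

Emit:
{"fn": "arm_command", "kwargs": {"series": [[0,0,0,-1,0,0,0],[0,0,0,-2.5,0,0,0],[0,0,0,-3,0,0,0],[0,0,0,-3,0,0,0],[0,0,0,-3,0,0,0],[0,0,0,-3,0,0,0],[0,0,0,-1.5,0,0,0],[0,1.05,-3.15,0,0,0,0],[0,1.05,-3.15,0,0,0,0],[0,1.05,-3.15,0,0,0,0],[0,1.05,-3.15,0,0,0,0],[0,1.05,-3.15,0,0,0,0],[0,1.05,-3.15,0,0,0,0],[0,0,0,0,0,0,-0.1435],[0,0,0,0,0,0,-0.1435],[0,0,0,0,0,0,-0.1435],[0,0,0,0,0,0,-0.1435],[0,0,0,0,0,0,0],[0,0,0,0,0,0,0]]}}

```text
time: 43.65
tool_pos: [0.3691, -0.1689, 0.187]
ee_rot: [-3.14, -0.001, 1.371]
wrist_force: [-0.2, 0.1, -1.7]
width: 0.0568
```

Run:
```python
from h import *
go(.37,.01,.188,1.374)
go(.476,.007,.188,1.374)
```

```text
t 43.65 w 0.0568 pos [ 0.3691 -0.1689  0.187 ] rot [-3.140e+00 -1.000e-03  1.371e+00] F [-0.2  0.1 -1.7]
 turn (tool) [-0.001 -0.001 -0.003]  shift cm after turn [17.57 -3.41 -0.1 ]  before turn [17.55 -3.46 -0.08]
t 43.65 w 0.0568 pos [ 0.3691 -0.1689  0.187 ] rot [-3.140e+00 -1.000e-03  1.371e+00] F [-0.2  0.1 -1.7]
 turn (tool) [-0.001 -0.001 -0.003]  shift cm after turn [19.34  7.05 -0.1 ]  before turn [19.37  6.99 -0.1 ]
```

Emit:
{"fn": "arm_command", "kwargs": {"series": [[0,2.93,-0.57,0,0,0,0],[0,2.93,-0.57,0,0,0,0],[0,2.93,-0.57,0,0,0,0],[0,2.93,-0.57,0,0,0,0],[0,2.93,-0.57,0,0,0,0],[0,2.93,-0.57,0,0,0,0],[0,0.45,2.6,0,0,0,0],[0,0.45,2.6,0,0,0,0],[0,0.45,2.6,0,0,0,0],[0,0.45,2.6,0,0,0,0],[0,0,0,0,0,0,0],[0,0,0,0,0,0,0]]}}

```text
time: 44.85
tool_pos: [0.4755, 0.0072, 0.1868]
ee_rot: [-3.139, 0.0, 1.372]
wrist_force: [-0.3, -0.1, -2.6]
width: 0.0568
```

Run:
```python
from h import *
go(.476,.007,.0241,1.374)
```

```text
t 44.85 w 0.0568 pos [0.4755 0.0072 0.1868] rot [-3.139  0.     1.372] F [-0.3 -0.1 -2.6]
 turn (tool) [-0.003  0.    -0.002]  shift cm after turn [-1.000e-02  5.000e-02  1.627e+01]  before turn [-0.    0.09 16.27]
```

Emit:
{"fn": "arm_command", "kwargs": {"series": [[0,0,0,2.5,0,0,0],[0,0,0,2.5,0,0,0],[0,0,0,2.5,0,0,0],[0,0,0,2.5,0,0,0],[0,0,0,2.5,0,0,0],[0,0,0,1.8,0,0,0],[0,0,0,1,0,0,0],[0,0,0,0.5,0,0,0],[0,0,0,0.3,0,0,0],[0,0,0,0,0,0,0],[0,0,0,0,0,0,0]]}}

```text
time: 45.95
tool_pos: [0.4767, 0.007, 0.0277]
ee_rot: [3.14, -0.0, 1.374]
wrist_force: [-0.0, -0.2, -2.2]
width: 0.0569
```

Emit:
{"fn": "arm_command", "kwargs": {"series": [[0,0,0,0.2,0,0,0],[0,0,0,0,0,0,0]]}}

```text
time: 46.15
tool_pos: [0.4761, 0.0071, 0.0249]
ee_rot: [3.141, 0.0, 1.374]
wrist_force: [-0.3, 0.7, -2.2]
width: 0.0571
```

Emit:
{"fn": "arm_command", "kwargs": {"series": [[0,0,0,0.1,0,0,0],[0,0,0,0.1,0,0,0],[0,0,0,0,0,0,0]]}}

```text
time: 46.45
tool_pos: [0.4763, 0.0071, 0.0241]
ee_rot: [3.141, -0.0, 1.374]
wrist_force: [-1.0, -0.5, 5.4]
width: 0.0571
```

Emit:
{"fn": "arm_command", "kwargs": {"series": [[0.7,0,0,0,0,0,0],[0.85,0,0,0,0,0,0],[1,0,0,0,0,0,0],[1,0,0,0,0,0,0],[1,0,0,0,0,0,0],[1,0,0,-1,0,0,0],[1,0,0,-2,0,0,0],[1,0,0,-3,0,0,0],[1,0,0,-3,0,0,0],[1,0,0,-3,0,0,0],[1,0,0,-3,0,0,0],[1,0,0,-3,0,0,0],[1,-2,-3,0,0,0,0],[1,-3.5,-3,0,0,0,0],[1,-3.5,-3,0,0,0,0],[1,-4,0,0,0,0,0],[1,-4,0,0,0,0,0],[1,-4,0,0,0,0,0],[1,0,0,0,0,0,0],[1,0,0,0,0,0,0]]}}

```text
time: 48.45
tool_pos: [0.3463, -0.1816, 0.2032]
ee_rot: [3.141, -0.0, 1.371]
wrist_force: [0.2, 0.8, -0.3]
width: 0.0943
```

Run:
```python
from h import *
go(.4,-.2,.2)
look("v12",(130,150,350,270),(180,120,380,320))
a=cv2.imread("pics/v12_top.png")[160:260,130:340];b=cv2.imread("pics/v12_scene.png")[130:310,180:360]
cv2.imwrite("pics/v12.png",np.hstack([cv2.resize(cv2.copyMakeBorder(a,0,110,0,0,0),(420,420),interpolation=2),cv2.resize(b,(380,420),interpolation=2)]))
```

```text
t 48.45 w 0.0943 pos [ 0.3463 -0.1816  0.2032] rot [ 3.141 -0.     1.371] F [ 0.2  0.8 -0.3]
 turn (tool) [ 0.001 -0.    -0.   ]  shift cm after turn [-0.74  5.62  0.32]  before turn [-0.74  5.62  0.32]
top scale 1.8181818181818181
scene scale 2.0
```

View pics/v12.png

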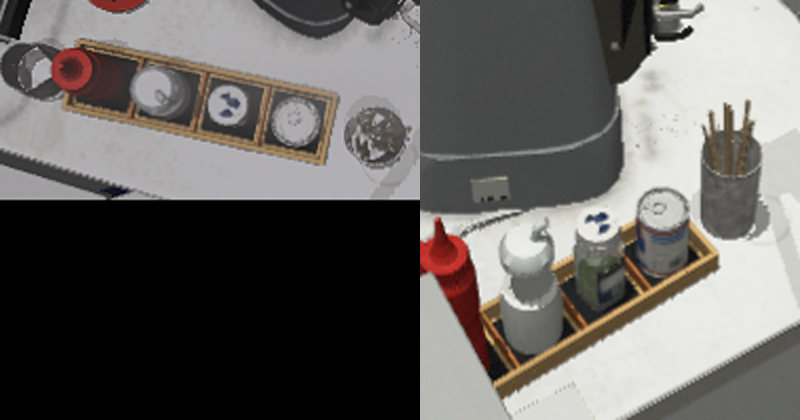

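All four stand in order. A numeric check of bottle tilt and beaker/pitcher shift before handing in:

Run:
```python
from h import *
T=Cam("top");S=Cam("scene")
print("bottle tip predicted scene",S.proj([.523,.2437,.213]),"seen ~(188,225)")
print("top tip pred",T.proj([.523,.2437,.213]))
a=cv2.imread("pics/top0.png",0);b=cv2.imread("pics/v12_top.png",0)
for n,(x0,y0,x1,y1) in(("beaker",(300,208,338,248)),("pitcher",(130,180,153,212))):
    r=cv2.matchTemplate(b[y0-8:y1+8,x0-8:x1+8],a[y0:y1,x0:x1],cv2.TM_CCOEFF_NORMED);_,v,_,p=cv2.minMaxLoc(r);print(n,"shift px",p[0]-8,p[1]-8,round(v,3))
```

```text
bottle tip predicted scene [189.68983221 221.98023233] seen ~(188,225)
top tip pred [161.18424135 192.94669437]
beaker shift px 0 0 0.99
pitcher shift px 0 0 1.0
```

```bash
python3 -c "from bench import job; print(job.close_job())"
```

```text
the job is handed in; nothing more can be done
None
```

The job is handed in at 48 s of the 109 s allowed; `close_job()` reports no verdict, so success is judged only from my own checks. The stirrer beaker stood beyond well d, so the order is tin in d, spice jar in c, sugar shaker in b and red sauce bottle in a, next to the milk pitcher.

**Last checks:**
- **Position:** the final top and side views show all four upright, each in its own well. At release the tool was within about 2 mm of each measured well centre. Each was lowered until the wrist force showed contact, at the height expected for the pad (+6 mm).
- **Sugar shaker:** it was set down at a commanded speed below 0.1 m/s near the pad.
- **Bottle:** its tip appears within about 4 px of where it should be if upright.
- **Beaker and pitcher:** neither moved (0 px shift against the first picture). The arm was standing clear, touching nothing.

**What disagreed:**
- **Finger length:** the finger ends lie about 20 mm above the reported tool point. The cameras gave about 18 mm and a touch on the tin's lid about 22 mm. I corrected the grip heights for this.
- **Shaker grip:** it closed at 56 mm rather than the stated 65 mm, so it probably held on or near the cap instead of the full glass. The hold stayed stable to the pad.
- **Pictures:** I viewed 16, two past the budget of 14.

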